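# Present the bead dish to the nail lamp

## Robot

A 6-joint arm with a two-finger parallel gripper is mounted at the origin on the work surface. World frame = base frame: x ahead of the robot, y to its left, z up, the work surface at z = 0. Lengths are in m, angles in rad, forces in N, time in s.
With the tool pointing down it reaches from about 0.325 to 0.775 m from the base axis. Payload 9.3 kg.
Tool frame: the origin (TCP) lies at the very end of the fingers, on their centre line; the grasp point (between the pads) lies grasp_offset behind it (grasp_offset is the distance from the TCP to the grasp point, in m); z points along the fingers, y is the direction in which the jaws open and shut (so a half turn about z gives the same grasp; the last joint's range is limited). The gripper opens to 85 mm and grips with 20 to 120 N. Pads are 22 mm wide; open, the fingers measure 114 mm over their backs; the gripper's body (76 mm by 85 mm) begins 54 mm behind the grasp point. The pads swing forward as they close: fully open they stand 13 mm farther back than shut.
Start: joints at [1.039, 0.259, 0.021, 1.334, 0, 1.418], TCP at [0.203, 0.511, 0.231] pointing down, gripper open.
Joint ranges: [-3.04, 3.04], [-0.91, 1.82], [-1.04, 1.36], [-1.92, 1.95], [-1.52, 1.45], [-3.14, 3.14]. Speed limits (rad/s): [2.22, 2.22, 2.79, 3.14, 3.14, 3.14].

## Interface

Orientations are given as a unit quaternion [x, y, z, w].
In Python, from rig import * gives the robot as it stands.
- The arm moves only by the tool jog_arm, never from a script. Its argument "targets" is a list of rows, each a list of 7 numbers: the shift along the tool's x, y, z in units of 60 cm (1.0 is 60 cm), then the turn, a rotation vector about the tool's x, y, z in units of pi/2 rad (1.0 is pi/2 rad), then the gripper command: -1 is shut, 1 is fully open, values between are in proportion. A call has 1 to 12 rows; each row shifts and turns the commanded pose from where the row before left it, along the tool's axes as they then stand; what a row does not reach is not made up. A row lasts 1/10 s, in which the tool goes at most 50 mm and 8.59 degrees, less where a joint would pass 70% of its speed; a pose out of reach is approached as far as the arm can. A call with a number of a shift or a turn outside -1 to 1 is refused whole. A call with a gripper value outside its range is refused whole. The fingers move at their own pace and stop on an object; "newtons" is the grip in N (left out, the last holds). Time passes only in rows, so rows that do not move let the fingers close. It gives the time, the measured TCP pose, the force and the opening at its end, in the units of the state.
- read_state(): the state, without advancing time (a new reading comes with each control period).
- grab_frame(name): name is "scene" or "top" or "wrist"; returns a dict with "image" (384x512x3 uint8, red, green, blue), "fx", "fy", "cx", "cy" (pixels), "dist_coeffs" ([k1, k2, p1, p2, k3] as OpenCV has them; the pictures are not rectified), "eye" and "orientation" of the camera in the world; the wrist camera has in their place "hand_eye" (4x4, takes a point from camera to tool coordinates, whose origin is the TCP and whose axes are the flange's). Camera axes: x right, y down, z forward; pixel columns grow to the right and rows downward; lengths in m; the calibration is good to about 2 mm. A picture is of the moment at which its call begins: read the wrist's pose just before it. There is no depth.
- finish_job(): hands the job in, once; it reports no verdict.
Trained networks look in the newest picture that a camera, given by its name, has taken for a name from the list of things; names that differ only in an ending like _2 or _b are one class to them, and where a whole thing is asked for, a point or a joint stands for the part that bears it (a point fixed in the world has none). Each returns a list of dicts, best first, with "p" (0 to 1); they miss things now and then, are a little off and sometimes report something else, mostly with a low value. They report only what shows in the picture. A call takes as long as a camera call. They do not tell look-alikes from the thing itself.
- look_for(label, camera): "position" ([x, y, z] in m, in world coordinates, good to about 4 mm: the middle of the surface that is visible of it).
- masks_of(label, camera): "region" (384x512 bool, what is visible of it).
- mark_of(label, camera): "position" ([x, y, z] in m, in world coordinates, good to about 4 mm: a listed point, or the origin of a listed thing).
The state is a dict: "time_s": time; "joint_positions": joint angles; "joint_vel": joint speeds; "tau": joint torques, N m; "tcp_pos": TCP position; "tcp_rot": TCP orientation; "ft_force": force on the tool from outside, world axes, zero at the start; "ft_torque": the same for the moment, N m; "grip_width": opening from 0.0 (shut) to 1.0 (fully open).
Only numpy, scipy, OpenCV 4.12 (cv2) and the standard library are available. Lean on these libraries where they do the work, as an engineer would, in place of code of your own. Each camera call takes 0.05 s, during which the arm holds its last target.

## Task

Switch the nail lamp on by turning the click knob on its control box clockwise until it clicks over to its stop. Then pick the bead dish up by its two ears and, keeping it level and the loose bead in its middle, turn it a quarter turn over the place where it stood, so that the gap in its rim faces the middle of the lamp's mouth. Finish while holding the dish there, still and level, about 5 cm above the table; leave everything else standing where it is.

Things in the scene. Friction and masses are not known exactly. Their poses are not given: they have to be found in the camera images.
- knob (a joint): turning angle of the lamp's click knob, rad: about 0 = off (start), 1.2 = on, its stop. Turns only clockwise seen from above. Its detent resists with about 0.1 N m at first, less and less up to 0.6; past that it clicks over and pulls the knob to 1.2 by itself, where it stays
- knob_grip (a point): on the vertical axis of the black knob on top of the white control box (120 x 100 x 45 mm, fixed, yaw varies), about 82 mm above the table. The knob's grip is an upright bar 42 mm long (this point's x axis), 14 mm thick (y), turning with the knob; its top is 7 mm above this point, the 44 mm disc under it ends 23 mm below this point
- dish: steel bead dish, about 90 g, on the table before the lamp's mouth. Origin: centre of the underside. Round, 60 mm across, rim 22 mm high with a 31 mm gap on its +x side. Two flat upright ears at +y and -y, outer faces 60 mm apart, each 26 mm wide (x), 5 mm thick, 5 to 48 mm above the underside. Starts with the gap 60 to 120 degrees counter-clockwise (from above) of the direction to the lamp
- dish_middle (a point): in the middle of the dish, 13 mm above its underside: where the bead's centre lies when centred; axes as the dish's. The floor is a shallow cone of 8 degrees, 4 mm above the underside in the middle. Both ears can be gripped together from outside, closing along y; then the dish turns clockwise to face the lamp
- bead_center (a point): centre of the loose white ceramic bead, an 18 mm ball of 12 g lying in the middle of the dish; it rolls freely and can roll out through the gap
- lamp: nail-curing lamp, fixed: white arched shell 180 mm deep (its x), 210 mm wide, 102 mm high, open at its own -x end (the mouth), dark inside. Origin: centre of its underside; the dish stands about 160 mm out from the mouth
- lamp_mouth (a point): centre of the lamp's mouth, in its front plane, 50 mm above the table; the lamp's -x axis points out of the mouth
- polish_a: bystander: polish bottle, 31 mm across, 75 mm tall, near the dish; origin under its centre
- polish_b: bystander: the same, on the dish's other side
- polish_c: bystander: the same, between the robot and the work
- buffer: bystander: grey buffing block 90 x 27 x 23 mm, beyond the control box; origin under its centre
- pot: bystander: small empty steel bowl 68 mm across, 28 mm high, without ears or gap; origin under its centre
- brush: bystander: brush 160 mm long lying flat
- cleanser: bystander: clear bottle 54 mm across, 130 mm tall, right of and nearer than the control box; origin under its centre
There are look-alikes about, which are no part of the job. What is shaped like the part that bears knob but purple or red is not meant.

How it is judged:
By the outcome, as a careful person would: the job done as asked, in the order asked, and still so for the second after the job is handed in, while the arm keeps its last pose, push and grip.
It also fails if it takes over 54 s, if anything falls off the work surface, if the arm or the gripper's body presses on something with over 40 N, if the wrist force passes 120 N, or if a joint passes its speed limit or range.

## Working session

There is one attempt and no reset: what is moved stays moved. The work goes in short steps, Python scripts to look and compute and a tool call to move; the robot and the scene stay as the last step left them, time stands still between calls to the robot, and variables do not carry over. Pictures are saved under pics/ and viewed, and the job is handed in when it is done.

Besides the shell and the picture viewer there is one more tool, called after "Request:" as name(argument=value, ...), one argument or row to a line, values as JSON. jog_arm: Moves the arm, as the interface text tells. Its arguments: {"type":"object","properties":{"targets":{"type":"array"},"newtons":{"type":"number"}},"required":["targets"]}

```bash
mkdir -p pics; ls; python3 - <<'E'
from rig import *
import cv2
s=read_state()
print({k:(v if not hasattr(v,'tolist') else v.tolist()) for k,v in s.items()})
for n in ["scene","top","wrist"]:
    f=grab_frame(n)
    cv2.imwrite(f"pics/{n}0.png",f["image"][:,:,::-1])
    print(n,{k:v for k,v in f.items() if k!="image"})
try: print(grasp_offset)
except Exception as e: print(e)
E
```

```text
pics
{'time_s': 0.0, 'joint_positions': [1.0393862385426234, 0.25917002731577254, 0.020713727553618333, 1.3337017955315709, 2.304726140233011e-06, 1.4181932625349123], 'joint_vel': [-0.0006587712864646573, -0.00036569727396475724, 0.0011988569675888561, -0.0007846653158999086, 8.742847562818312e-05, -0.0012341558628072133], 'tau': [0.0009995451182476245, -55.56396245956421, 34.453582763671875, 0.01375861291307956, -0.00012123338365199743, -2.408831960565294e-06], 'tcp_pos': [0.20324559530000777, 0.510740262759371, 0.23065931161914618], 'tcp_rot': [0.18827306479589906, 0.9821164846736572, -0.0006410633585504793, -0.00022943928983738346], 'ft_force': [-0.4433374852949309, 0.7016474089560095, -0.7558922291398014], 'ft_torque': [-0.03534476280448733, -0.03409656787263459, -0.06909415417116471], 'grip_width': 0.998879253132384}
scene {'fx': 391.28464992244284, 'fy': 391.28464992244284, 'cx': 258.4909486649203, 'cy': 193.96896211902632, 'dist_coeffs': array([0.04215971, 0.        , 0.        , 0.        , 0.        ]), 'eye': array([0.83906706, 0.40668883, 1.05141314]), 'orientation': arra
[... 239 characters left out ...]
        ]), 'eye': array([ 0.32130136, -0.11199844,  1.52183901]), 'orientation': array([-0.70196253,  0.70955934, -0.04735005,  0.03914229])}
wrist {'fx': 269.6934667370417, 'fy': 269.6934667370417, 'cx': 251.86816846308648, 'cy': 193.5700374986252, 'dist_coeffs': array([-0.04069601,  0.        ,  0.        ,  0.        ,  0.        ]), 'hand_eye': array([[-4.70487226e-04, -9.60252289e-01, -2.79133157e-01,
         7.16024131e-02],
       [ 9.99999808e-01, -5.64134641e-04,  2.55162969e-04,
         1.20975846e-04],
       [-4.02489508e-04, -2.79132983e-01,  9.60252371e-01,
        -1.41023128e-01],
       [ 0.00000000e+00,  0.00000000e+00,  0.00000000e+00,
         1.00000000e+00]])}
0.0187
```

View pics/scene0.png

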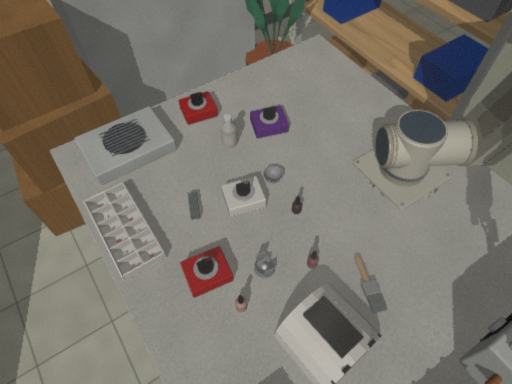

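View pics/top0.png

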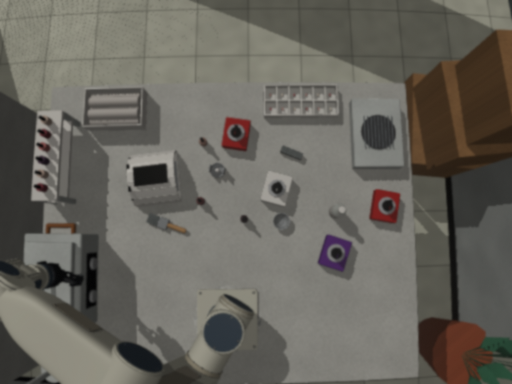

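View pics/wrist0.png

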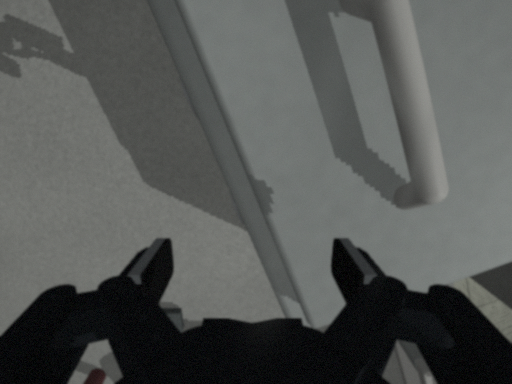

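```bash
python3 - <<'E'
from rig import *
import numpy as np
np.set_printoptions(precision=4,suppress=True)
for cam in ["scene","top"]:
    for l in ["knob_grip","dish","dish_middle","bead_center","lamp","lamp_mouth","polish_a","pot","cleanser","buffer"]:
        r=mark_of(l,cam)
        print(cam,l,[(np.round(x["position"],3).tolist(),round(float(x["p"]),2)) for x in r[:4]])
print(read_state()["time_s"])
E
```

```text
scene knob_grip [([0.721, -0.04, 0.08], 0.67), ([0.5, -0.199, 0.082], 0.53), ([0.429, -0.621, 0.079], 0.48), ([0.249, -0.413, 0.086], 0.44)]
scene dish []
scene dish_middle [([0.575, 0.03, 0.012], 0.74), ([0.58, 0.035, -0.003], 0.18)]
scene bead_center [([0.578, 0.034, 0.011], 0.39), ([0.579, 0.037, 0.0], 0.3)]
scene lamp [([0.551, 0.279, 0.002], 0.68)]
scene lamp_mouth [([0.56, 0.19, 0.047], 0.55)]
scene polish_a [([0.451, 0.104, -0.004], 0.65), ([0.386, -0.067, 0.005], 0.45), ([0.691, 0.094, -0.001], 0.43)]
scene pot [([0.378, -0.215, -0.0], 0.55), ([0.452, 0.104, 0.0], 0.48)]
scene cleanser [([0.413, -0.428, 0.001], 0.76)]
scene buffer [([0.649, -0.26, -0.004], 0.83), ([0.385, -0.068, 0.001], 0.18)]
top knob_grip [([0.501, -0.196, 0.082], 0.63), ([0.247, -0.415, 0.08], 0.54), ([0.724, -0.039, 0.081], 0.46), ([0.427, -0.624, 0.083], 0.44)]
top dish [([0.574, 0.039, 0.001], 0.66), ([0.409, -0.426, 0.002], 0.19)]
top dish_middle [([0.575, 0.034, 0.012], 0.67)]
top bead_center []
top lamp [([0.555, 0.282, -0.004], 0.57)]
top lamp_mouth [([0.557, 0.189, 0.054], 0.91)]
top polish_a [([0.457, 0.102, -0.001], 0.63), ([0.388, -0.066, -0.002], 0.61), ([0.695, 0.093, 0.0], 0.42)]
top pot [([0.373, -0.211, 0.0], 0.71)]
top cleanser [([0.366, 0.239, -0.004], 0.5), ([0.41, -0.428, 0.001], 0.47)]
top buffer [([0.646, -0.256, -0.004], 0.75)]
1.15
```

```bash
python3 - <<'E'
import cv2,numpy as np
a=cv2.imread("pics/top0.png");b=cv2.imread("pics/scene0.png")
c=[a[155:225,235:320],a[140:200,185:255],b[165:225,210:290],b[235:295,225:305]]
c=[cv2.resize(x,(390,290),interpolation=cv2.INTER_CUBIC) for x in c]
cv2.imwrite("pics/crops.png",np.vstack([np.hstack(c[:2]),np.hstack(c[2:])]))
E
```

```text
(no output)
```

View pics/crops.png

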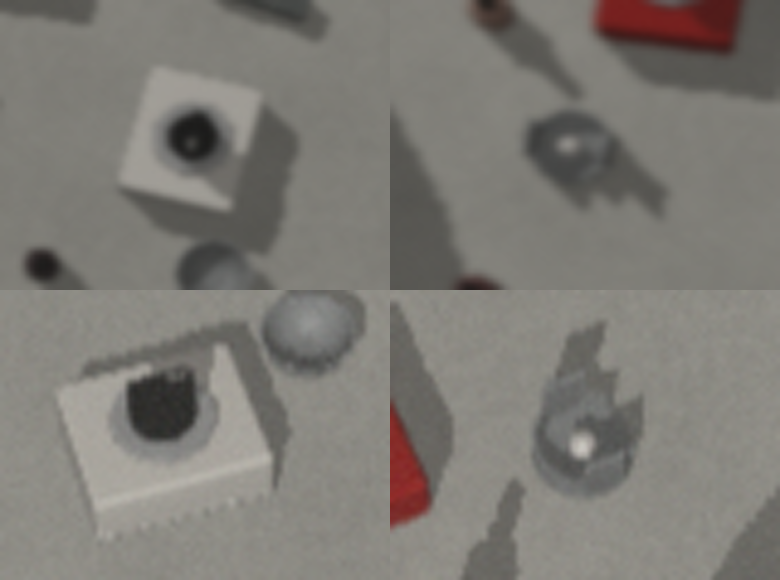

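```bash
cat > h.py <<'E'
from rig import *
import numpy as np, cv2
from scipy.spatial.transform import Rotation as R
np.set_printoptions(precision=4,suppress=True)
def st():
    s=read_state(); r=R.from_quat(s["tcp_rot"]); return s,np.array(s["tcp_pos"]),r
def yaw(r): # world angle of tool x
    m=r.as_matrix(); return np.degrees(np.arctan2(m[1,0],m[0,0]))
def plan(goal, goal_yaw=None, maxmm=45):
    """tool-frame move to goal position; yaw (of tool x) with tool straight down"""
    s,p,r=st(); d=r.inv().apply(np.array(goal)-p)
    n=int(np.ceil(np.linalg.norm(d)*1000/maxmm))
    print("t",s["time_s"],"pos",p,"yaw",yaw(r),"tilt",r.as_matrix()[:,2],"j6",s["joint_positions"][5])
    print("shift tool units",d/0.6,"len",np.linalg.norm(d),"rows",n,"per row",d/0.6/n)
    if goal_yaw is not None:
        a=np.radians(goal_yaw); g=np.array([[np.cos(a),np.sin(a),0],[np.sin(a),-np.cos(a),0],[0,0,-1]]).T
        rv=(r.inv()*R.from_matrix(g)).as_rotvec(); print("turn units",rv/(np.pi/2),"deg",np.degrees(rv))
def info():
    s,p,r=st(); print("t",round(s["time_s"],2),"pos",p,"yaw",yaw(r),"z",r.as_matrix()[:,2],"F",np.array(s["ft_force"]),"T",np.array(s["ft_torque"]),"w",s["grip_width"],"j",np.array(s["joint_positions"]))
def cam(name):
    if name=="wrist":
        s,p,r=st(); f=grab_frame(name); H=f["hand_eye"]; T=np.eye(4);T[:3,:3]=r.as_matrix();T[:3,3]=p;M=T@H
    else:
        f=grab_frame(name); M=np.eye(4);M[:3,:3]=R.from_quat(f["orientation"]).as_matrix();M[:3,3]=f["eye"]
    f["M"]=M; f["K"]=np.array([[f["fx"],0,f["cx"]],[0,f["fy"],f["cy"]],[0,0,1]]); return f
def proj(f,P):
    P=np.atleast_2d(np.array(P,float)); W=np.linalg.inv(f["M"])
    return cv2.projectPoints(P,cv2.Rodrigues(W[:3,:3])[0],W[:3,3],f["K"],np.array(f["dist_coeffs"]))[0][:,0]
def unproj(f,uv,z):
    uv=np.array(uv,float).reshape(-1,1,2); n=cv2.undistortPoints(uv,f["K"],np.array(f["dist_coeffs"]))[:,0]
    d=(f["M"][:3,:3]@np.c_[n,np.ones(len(n))].T).T; o=f["M"][:3,3]
    return o+d*((z-o[2])/d[:,2])[:,None]
def save(f,name): cv2.imwrite("pics/"+name,f["image"][:,:,::-1])
E
python3 -c "
from h import *
plan([0.575,0.034,0.21],None,48)"
```

```text
t 1.15 pos [0.2034 0.511  0.2313] yaw 158.29668739980286 tilt [-0. -0. -1.] j6 1.4182147060024146
shift tool units [-0.8695 -0.5096  0.0355] len 0.6050449285989311 rows 13 per row [-0.0669 -0.0392  0.0027]
```

Request:
jog_arm(
  targets=[
    [-0.067, -0.039, 0, 0, 0, 0, 1],
    [-0.067, -0.039, 0, 0, 0, 0, 1],
    [-0.067, -0.039, 0, 0, 0, 0, 1],
    [-0.067, -0.039, 0, 0, 0, 0, 1],
    [-0.067, -0.039, 0, 0, 0, 0, 1],
    [-0.067, -0.039, 0, 0, 0, 0, 1],
    [-0.067, -0.039, 0, 0, 0, 0, 1],
    [-0.067, -0.039, 0, 0, 0, 0, 1],
    [-0.067, -0.039, 0, 0, 0, 0, 1],
    [-0.067, -0.039, 0, 0, 0, 0, 1],
    [-0.067, -0.039, 0.017, 0, 0, 0, 1],
    [-0.067, -0.039, 0.017, 0, 0, 0, 1],
  ],
)

```text
time_s: 2.35
tcp_pos: [0.5489, 0.0699, 0.211]
tcp_rot: [0.188, 0.982, 0.0, 0.001]
ft_force: [1.2, 0.9, -0.0]
grip_width: 0.997
```

Request:
jog_arm(
  targets=[
    [-0.066, -0.039, 0, 0, 0, 0, 1],
    [0, 0, 0, 0, 0, 0, 1],
  ],
)

```text
time_s: 2.55
tcp_pos: [0.5785, 0.031, 0.2095]
tcp_rot: [0.19, 0.982, -0.0, -0.0]
ft_force: [-0.2, 0.8, 0.6]
grip_width: 0.998
```

```bash
python3 -c "
from h import *
info()
f=cam('wrist');save(f,'w1.png')
for l in ['dish','dish_middle','bead_center']:
    print(l,[(np.round(x['position'],4).tolist(),round(float(x['p']),2)) for x in mark_of(l,'wrist')[:3]])
import pickle;pickle.dump(f,open('f1.pkl','wb'))
"
```

```text
t 2.55 pos [0.5785 0.031  0.2095] yaw 158.0380874324208 z [-0.0006 -0.0009 -1.    ] F [-0.1647  0.8354  0.6004] T [0.0379 0.0013 0.0573] w 0.9979786871381833 j [-0.0907  0.316   0.0476  1.3029 -0.0009  0.2926]
dish [([0.575, 0.0382, 0.0019], 0.77)]
dish_middle [([0.5777, 0.0354, 0.0135], 0.84), ([0.497, -0.1968, 0.084], 0.53)]
bead_center [([0.5804, 0.0398, 0.0106], 0.62)]
```

View pics/w1.png

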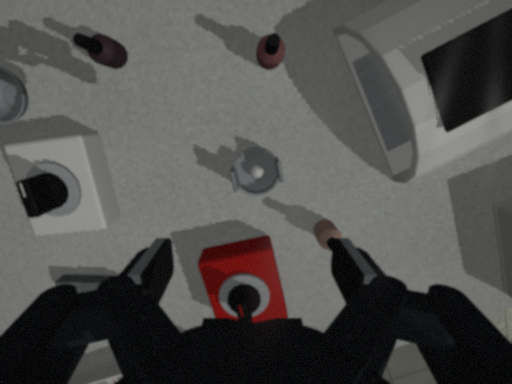

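```bash
python3 -c "
from h import *
im=cv2.imread('pics/w1.png')
a=cv2.resize(im[135:205,220:295],None,fx=8,fy=8,interpolation=cv2.INTER_CUBIC)
cv2.imwrite('pics/w1d.png',a)
b=cv2.resize(im[130:240,0:120],None,fx=5,fy=5,interpolation=cv2.INTER_CUBIC)
cv2.imwrite('pics/w1k.png',b)
"
```

```text
(no output)
```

View pics/w1d.png

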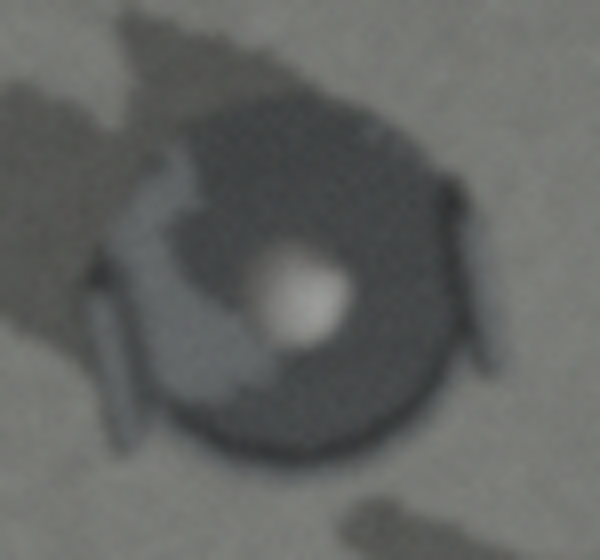

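View pics/w1k.png

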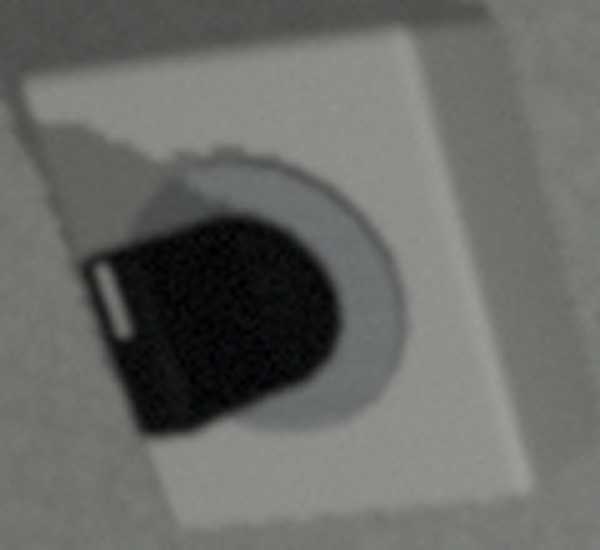

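```bash
python3 -c "
from h import *
import pickle
f=pickle.load(open('f1.pkl','rb'))
k=lambda u,v:(u/5-.4,130+v/5-.4)
d=lambda u,v:(220+u/8-.44,135+v/8-.44)
P=unproj(f,[k(85,265),k(145,435),k(185,430),k(108,262),k(130,340)],0.089); print('knob',P[:,:2])
for a,b in ((0,1),(3,4)): print(np.degrees(np.arctan2(*(P[b]-P[a])[1::-1])))
B=unproj(f,[k(25,75),k(410,28),k(525,490),k(182,525)],0.045);print('box',B[:,:2],[np.linalg.norm(B[i]-B[(i+1)%4]) for i in range(4)],[np.degrees(np.arctan2(*(B[(i+1)%4]-B[i])[1::-1])) for i in range(4)],'ctr',B.mean(0))
E=unproj(f,[d(98,285),d(122,450),d(462,185),d(490,370)],0.048);print('ears',E[:,:2]);
for a,b in ((0,1),(2,3)): print(np.degrees(np.arctan2(*(E[b]-E[a])[1::-1])),np.linalg.norm(E[b]-E[a]))
print('mid',E.mean(0)); print('bead',unproj(f,d(305,297),0.013))
"
```

```text
knob [[ 0.4808 -0.1914]
 [ 0.5171 -0.2014]
 [ 0.5195 -0.1923]
 [ 0.4822 -0.1863]
 [ 0.4981 -0.1918]]
-15.503654771935947
-19.25279936479258
box [[ 0.4318 -0.22  ]
 [ 0.4587 -0.1281]
 [ 0.5668 -0.1614]
 [ 0.5421 -0.2505]] [np.float64(0.09574715820276873), np.float64(0.11311416886398233), np.float64(0.09249391713483293), np.float64(0.11446211048157336)] [np.float64(73.63288410299482), np.float64(-17.13695693355703), np.float64(-105.53399659328402), np.float64(164.50552017743024)] ctr [ 0.4998 -0.19    0.045 ]
ears [[0.5594 0.0142]
 [0.5831 0.0078]
 [0.5654 0.0673]
 [0.5919 0.0617]]
-14.991228453074717 0.024595198979553073
-11.973510711309926 0.027160457188333167
mid [0.575  0.0377 0.048 ]
bead [[0.5789 0.0389 0.013 ]]
```

```bash
python3 -c "
from h import *
plan([0.501,-0.191,0.185],163.5,48)"
```

```text
t 2.75 pos [0.5754 0.0358 0.2109] yaw 158.31327890049855 tilt [-0.0003  0.0002 -1.    ] j6 0.29506987292538406
shift tool units [-0.0244 -0.3971  0.0432] len 0.24013999506081896 rows 6 per row [-0.0041 -0.0662  0.0072]
turn units [ 0.0001 -0.0002 -0.0576] deg [ 0.0072 -0.0203 -5.1867]
```

Request:
jog_arm(
  targets=[
    [-0.004, -0.066, 0.007, 0, 0, 0, 1],
    [-0.004, -0.066, 0.007, 0, 0, 0, 1],
    [-0.004, -0.066, 0.007, 0, 0, 0, 1],
    [-0.004, -0.066, 0.007, 0, 0, 0, 1],
    [-0.004, -0.066, 0.007, 0, 0, 0, 1],
    [-0.004, -0.066, 0.007, 0, 0, -0.058, 1],
    [0, 0, 0, 0, 0, 0, 1],
    [0, 0, 0, 0, 0, 0, 1],
  ],
)

```text
time_s: 3.55
tcp_pos: [0.501, -0.1903, 0.1861]
tcp_rot: [0.144, 0.99, 0.0, 0.0]
ft_force: [0.4, 0.9, 0.1]
grip_width: 1.001
```

```bash
python3 -c "
from h import *
info()
f=cam('wrist');save(f,'w2.png')
for l in ['knob_grip']:
    print(l,[(np.round(x['position'],4).tolist(),round(float(x['p']),2)) for x in mark_of(l,'wrist')[:3]])
import pickle;pickle.dump(f,open('f2.pkl','wb'))
im=cv2.imread('pics/w2.png')
cv2.imwrite('pics/w2k.png',cv2.resize(im[110:270,160:360],None,fx=4,fy=4,interpolation=cv2.INTER_CUBIC)[:600])
"
```

```text
t 3.55 pos [ 0.501  -0.1903  0.1861] yaw 163.45462770783368 z [ 0.0005  0.     -1.    ] F [0.4462 0.8796 0.1183] T [-0.0071  0.0477 -0.0412] w 1.0009922797849486 j [-0.5197  0.2516 -0.1041  1.2146  0.0003 -0.2309]
knob_grip [([0.4953, -0.1955, 0.081], 0.77)]
```

View pics/w2k.png

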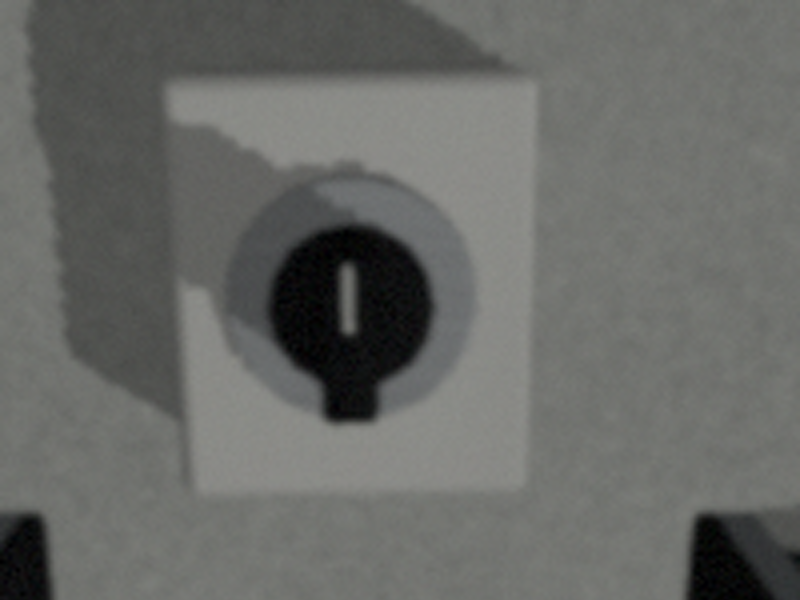

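```bash
python3 -c "
from h import *
import pickle
f=pickle.load(open('f2.pkl','rb'))
k=lambda u,v:(160+u/4-.375,110+v/4-.375)
P=unproj(f,[k(350,420),k(325,419),k(376,419),k(347,262),k(348,335)],0.089); print(P[:,:2])
print(np.linalg.norm(P[1]-P[2]),np.degrees(np.arctan2(*(P[0]-P[3])[1::-1])),np.degrees(np.arctan2(*(P[4]-P[3])[1::-1])),np.linalg.norm(P[0]-P[3]))
a=np.radians(-16); u=np.array([np.cos(a),np.sin(a)]); print('centre',P[0,:2]-0.021*u)
D=unproj(f,[k(270,300),k(433,300)],0.059);print('disc',D.mean(0),np.linalg.norm(D[0]-D[1]))
D=unproj(f,[k(225,295),k(475,295)],0.046);print('ring',D.mean(0),np.linalg.norm(D[0]-D[1]))
c=P[0,:2]-0.021*u
plan([c[0],c[1],0.066],164)
"
```

```text
[[ 0.5174 -0.1995]
 [ 0.5155 -0.2051]
 [ 0.5189 -0.1936]
 [ 0.4809 -0.1892]
 [ 0.4973 -0.1939]]
0.011997375968040371 -15.833926666483562 -16.127136533378792 0.037968082208226846
centre [ 0.4972 -0.1937]
disc [ 0.4968 -0.1934  0.059 ] 0.041801864621893815
ring [ 0.4985 -0.1945  0.046 ] 0.06715429149518502
t 3.65 pos [ 0.5016 -0.1894  0.1862] yaw 163.55971566653537 tilt [ 0.0007 -0.0001 -1.    ] j6 -0.23083509110406772
shift tool units [ 0.0051 -0.009   0.2003] len 0.12034475033953065 rows 3 per row [ 0.0017 -0.003   0.0668]
turn units [ 0.      0.0004 -0.0049] deg [ 0.0043  0.0399 -0.4403]
```

Request:
jog_arm(
  newtons=40,
  targets=[
    [0.005, -0.008, 0.05, 0, 0, -0.005, 1],
    [0, 0, 0.06, 0, 0, 0, 1],
    [0, 0, 0.06, 0, 0, 0, 1],
    [0, 0, 0.03, 0, 0, 0, 1],
    [0, 0, 0, 0, 0, 0, 1],
    [0, 0, 0, 0, 0, 0, 1],
  ],
)

```text
time_s: 4.25
tcp_pos: [0.4978, -0.1936, 0.0664]
tcp_rot: [0.139, 0.99, -0.0, 0.0]
ft_force: [-0.2, -0.1, 0.4]
grip_width: 0.998
```

```bash
python3 -c "
from h import *
info()
f=cam('wrist');save(f,'w3.png')
plan([0.4972,-0.194,0.066],164)
"
```

```text
t 4.25 pos [ 0.4978 -0.1936  0.0664] yaw 164.05232169227125 z [ 0.0003 -0.0001 -1.    ] F [-0.1642 -0.0656  0.3785] T [-0.0319 -0.0261 -0.0171] w 0.9980916539319805 j [-0.5281  0.3344 -0.3133  0.9228  0.0001 -0.2497]
t 4.3 pos [ 0.4981 -0.194   0.067 ] yaw 164.03931065736748 tilt [ 0.0015 -0.0008 -1.    ] j6 -0.24989127627348864
shift tool units [ 0.0015 -0.0004  0.0016] len 0.001328358836147158 rows 1 per row [ 0.0015 -0.0004  0.0016]
turn units [-0.0002  0.0011  0.0004] deg [-0.0219  0.0948  0.0393]
```

View pics/w3.png

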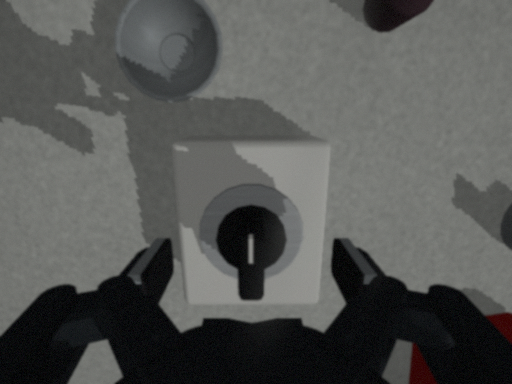

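Request:
jog_arm(
  newtons=40,
  targets=[
    [0, 0, 0, 0, 0, 0, -1],
    [0, 0, 0, 0, 0, 0, -1],
    [0, 0, 0, 0, 0, 0, -1],
    [0, 0, 0, 0, 0, 0, -1],
    [0, 0, 0, 0, 0, 0, -1],
    [0, 0, 0, 0, 0, 0, -1],
    [0, 0, 0, 0, 0, 0, -1],
    [0, 0, 0, 0, 0, 0, -1],
  ],
)

```text
time_s: 5.1
tcp_pos: [0.4973, -0.1942, 0.066]
tcp_rot: [0.139, 0.99, 0.0, 0.0]
ft_force: [-0.1, 3.4, 5.9]
grip_width: 0.16
```

Request:
jog_arm(
  targets=[
    [0, 0, 0, 0, 0, 0.06, -1],
    [0, 0, 0, 0, 0, 0.06, -1],
    [0, 0, 0, 0, 0, 0.06, -1],
    [0, 0, 0, 0, 0, 0.06, -1],
    [0, 0, 0, 0, 0, 0.06, -1],
    [0, 0, 0, 0, 0, 0.06, -1],
  ],
)

```text
time_s: 5.7
tcp_pos: [0.4982, -0.1928, 0.066]
tcp_rot: [0.411, 0.912, 0.002, 0.0]
ft_force: [5.1, 11.6, 4.9]
grip_width: 0.15
```

```bash
python3 -c "
from h import *
info()"
```

```text
t 5.7 pos [ 0.4982 -0.1928  0.066 ] yaw 131.4279977786248 z [ 0.0026  0.0034 -1.    ] F [ 5.0678 11.5838  4.909 ] T [ 2.479  -1.1799  0.0913] w 0.14969007647516153 j [-0.5287  0.3345 -0.3142  0.9215  0.0042  0.319 ]
```

Request:
jog_arm(
  targets=[
    [0, 0.001, 0, 0, 0, 0.06, -1],
    [0, 0.001, 0, 0, 0, 0.06, -1],
    [0, 0, 0, 0, 0, 0.06, -1],
    [0, 0, 0, 0, 0, 0.06, -1],
    [0, 0, 0, 0, 0, 0.06, -1],
    [0, 0, 0, 0, 0, 0.06, -1],
    [0, 0, 0, 0, 0, 0, -1],
  ],
)

```text
time_s: 6.4
tcp_pos: [0.4998, -0.1919, 0.066]
tcp_rot: [0.649, 0.761, 0.003, 0.0]
ft_force: [7.9, 11.6, 2.4]
grip_width: 0.154
```

```bash
python3 -c "
from h import *
info()"
```

```text
t 6.4 pos [ 0.4998 -0.1919  0.066 ] yaw 99.07365809724766 z [ 0.0039  0.0036 -1.    ] F [ 7.8705 11.5634  2.3502] T [ 2.4854 -1.6471 -0.0774] w 0.15439193160786388 j [-0.5263  0.3357 -0.3124  0.9212  0.0051  0.8862]
```

Request:
jog_arm(
  targets=[
    [0, 0, 0, 0, 0, 0, 1],
    [0, 0, 0, 0, 0, 0, 1],
    [0, 0, 0, 0, 0, 0, 1],
    [0, 0, 0, 0, 0, 0, 1],
    [0, 0, 0, 0, 0, 0, 1],
    [0, 0, 0, 0, 0, 0, 1],
  ],
)

```text
time_s: 7.0
tcp_pos: [0.4981, -0.1939, 0.0657]
tcp_rot: [0.648, 0.761, -0.0, 0.0]
ft_force: [-0.4, 0.1, -0.3]
grip_width: 1.0
```

Request:
jog_arm(
  targets=[
    [0, 0, -0.02, 0, 0, 0, 1],
    [0, 0, -0.06, 0, 0, 0, 1],
    [0, 0, -0.06, 0, 0, 0, 1],
    [0, 0, -0.06, 0, 0, 0, 1],
    [0, 0, 0, 0, 0, 0, 1],
  ],
)

```text
time_s: 7.5
tcp_pos: [0.4999, -0.1947, 0.1914]
tcp_rot: [0.648, 0.761, 0.001, 0.004]
ft_force: [-0.2, -0.0, -0.4]
grip_width: 1.0
```

```bash
python3 -c "
from h import *
info()
f=cam('wrist');save(f,'w4.png')
import pickle;pickle.dump(f,open('f4.pkl','wb'))
im=cv2.imread('pics/w4.png')
cv2.imwrite('pics/w4k.png',cv2.resize(im[110:260,160:360],None,fx=4,fy=4,interpolation=cv2.INTER_CUBIC)[:600])
"
```

```text
t 7.5 pos [ 0.4999 -0.1947  0.1914] yaw 99.17288947543548 z [ 0.0074 -0.0044 -1.    ] F [-0.2023 -0.0063 -0.3867] T [-0.0032 -0.0052 -0.0293] w 1.0003615205381042 j [-0.5279  0.2447 -0.0999  1.2177 -0.      0.8828]
```

View pics/w4k.png

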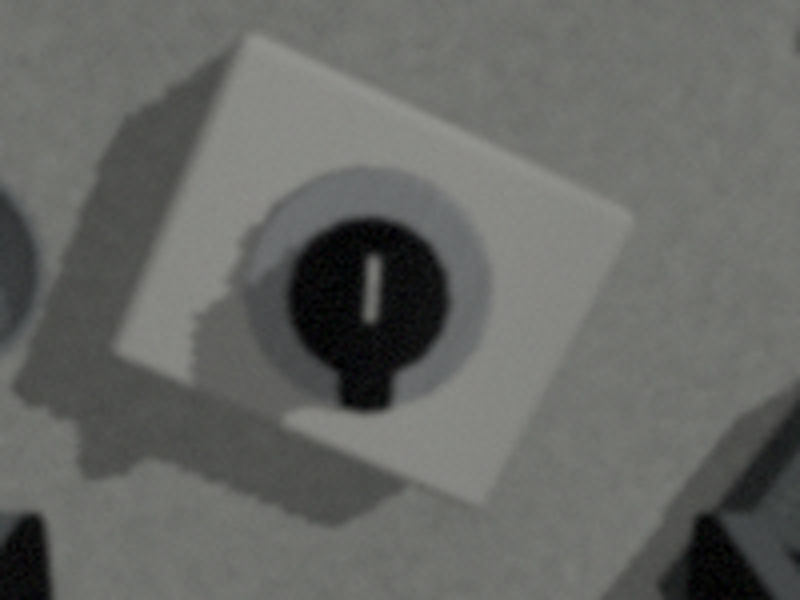

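```bash
python3 -c "
from h import *
f=__import__('pickle').load(open('f4.pkl','rb'))
k=lambda u,v:(160+u/4-.375,110+v/4-.375)
P=unproj(f,[k(374,255),k(364,408)],0.089);print(P,180+np.degrees(np.arctan2(*(P[1]-P[0])[1::-1])))
plan([0.576,0.037,0.16],166.5,48)"
```

```text
[[ 0.4981 -0.1753  0.089 ]
 [ 0.5017 -0.2126  0.089 ]] 95.55795409386188
t 7.55 pos [ 0.4991 -0.1943  0.1889] yaw 99.16689785737358 tilt [ 0.0047 -0.0027 -1.    ] j6 0.8828072066259025
shift tool units [0.3604 0.1877 0.0476] len 0.24546745573188944 rows 6 per row [0.0601 0.0313 0.0079]
turn units [ 0.0011  0.0035 -0.7481] deg [  0.0953   0.3159 -67.3325]
```

Request:
jog_arm(
  targets=[
    [0, 0, 0, 0, 0, -0.09, 1],
    [0, 0, 0, 0, 0, -0.09, 1],
    [0, 0, 0, 0, 0, -0.09, 1],
    [0, 0, 0, 0, 0, -0.09, 1],
    [0, 0, 0, 0, 0, -0.09, 1],
    [0, 0, 0, 0, 0, -0.09, 1],
    [0, 0, 0, 0, 0, -0.09, 1],
    [0, 0, 0, 0, 0, -0.09, 1],
    [0, 0, 0, 0, 0, -0.028, 1],
  ],
)

```text
time_s: 8.45
tcp_pos: [0.4977, -0.1935, 0.1851]
tcp_rot: [0.115, 0.993, 0.0, -0.001]
ft_force: [-0.1, -0.3, -0.2]
grip_width: 0.998
```

Request:
jog_arm(
  targets=[
    [-0.006, 0.067, 0.008, 0, 0, 0, 1],
    [-0.006, 0.067, 0.008, 0, 0, 0, 1],
    [-0.006, 0.067, 0.008, 0, 0, 0, 1],
    [-0.006, 0.067, 0.008, 0, 0, 0, 1],
    [-0.006, 0.067, 0.008, 0, 0, 0, 1],
    [-0.006, 0.067, 0.008, 0, 0, 0, 1],
    [0, 0, 0, 0, 0, 0, 1],
    [0, 0, 0, 0, 0, 0, 1],
  ],
)

```text
time_s: 9.25
tcp_pos: [0.575, 0.0366, 0.1561]
tcp_rot: [0.117, 0.993, -0.0, -0.001]
ft_force: [-0.6, -0.1, 0.9]
grip_width: 0.998
```

```bash
python3 -c "
from h import *
info()
f=cam('wrist');save(f,'w5.png')
for l in ['dish','dish_middle','bead_center','lamp_mouth']:
    print(l,[(np.round(x['position'],4).tolist(),round(float(x['p']),2)) for x in mark_of(l,'wrist')[:3]])
import pickle;pickle.dump(f,open('f5.pkl','wb'))
im=cv2.imread('pics/w5.png')
cv2.imwrite('pics/w5d.png',cv2.resize(im[140:260,180:330],None,fx=5,fy=5,interpolation=cv2.INTER_CUBIC))
"
```

```text
t 9.25 pos [0.575  0.0366 0.1561] yaw 166.60794960780666 z [-0.0017 -0.0001 -1.    ] F [-0.6354 -0.0702  0.9251] T [-0.0132  0.0064  0.0792] w 0.9975919895475862 j [-0.0819  0.3348 -0.0628  1.1748 -0.0003  0.1519]
dish [([0.575, 0.0375, 0.0036], 0.86), ([0.6471, -0.2571, -0.0043], 0.35)]
dish_middle [([0.5795, 0.0364, 0.0135], 0.83), ([0.3836, -0.0668, -0.0029], 0.7)]
bead_center [([0.5819, 0.0381, 0.0118], 0.75)]
lamp_mouth [([0.5597, 0.19, 0.051], 0.81)]
```

View pics/w5d.png

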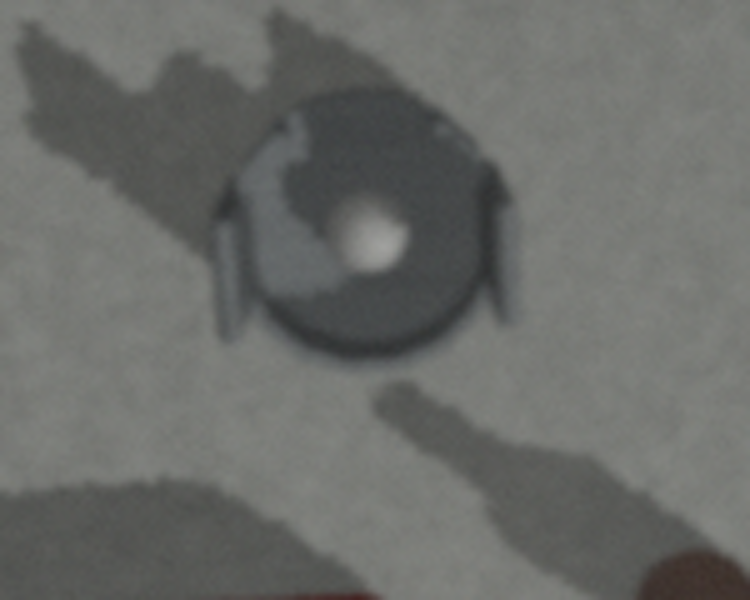

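View pics/w5.png

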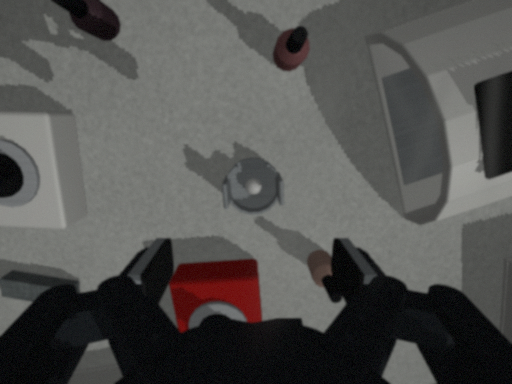

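```bash
cat > fit.py <<'E'
from h import *
import sys,pickle
def model(x,y,z,yaw):
    a=np.radians(yaw); Rz=np.array([[np.cos(a),-np.sin(a),0],[np.sin(a),np.cos(a),0],[0,0,1]])
    L=[]
    g=np.arcsin(15.5/30)
    t=np.linspace(g,2*np.pi-g,60); L.append(np.c_[.03*np.cos(t),.03*np.sin(t),0*t+.022])
    t=np.linspace(0,2*np.pi,60); L.append(np.c_[.03*np.cos(t),.03*np.sin(t),0*t])
    for s in (1,-1):
        for yy in (.03,.025):
            L.append(np.array([[.013,s*yy,.005],[.013,s*yy,.048],[-.013,s*yy,.048],[-.013,s*yy,.005],[.013,s*yy,.005]]))
    return [l@Rz.T+np.array([x,y,z]) for l in L]
def draw(f,par,crop,fac,name):
    r0,r1,c0,c1=crop
    im=cv2.resize(np.ascontiguousarray(f["image"][r0:r1,c0:c1,::-1]),None,fx=fac,fy=fac,interpolation=cv2.INTER_CUBIC)
    raw=im.copy()
    for l in model(*par):
        p=(proj(f,l)-[c0,r0]+.5)*fac-.5
        cv2.polylines(im,[np.round(p).astype(int)],False,(0,255,255),1,cv2.LINE_AA)
    cv2.imwrite("pics/"+name,im)
E
python3 -c "
from fit import *
f=pickle.load(open('f5.pkl','rb'))
draw(f,(0.5765,0.037,0,166.5),(150,230,200,310),7,'ov5.png')"
```

```text
(no output)
```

View pics/ov5.png

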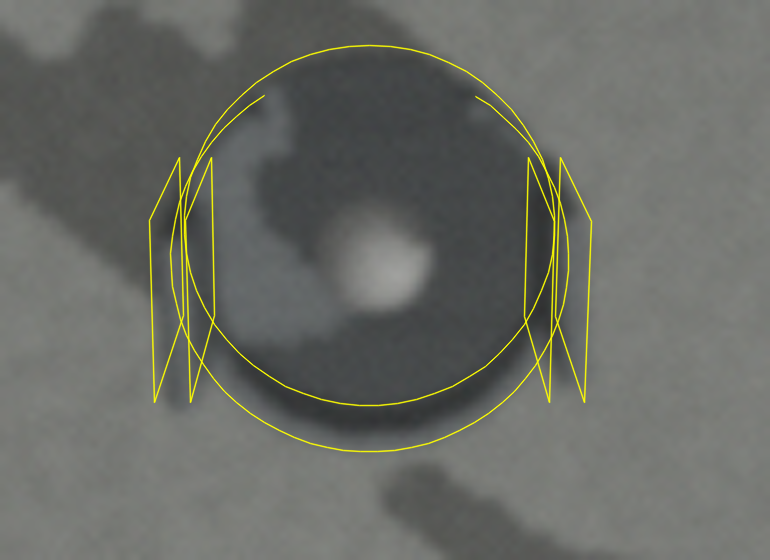

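```bash
python3 -c "
from fit import *
f=pickle.load(open('f5.pkl','rb'))
g=cv2.cvtColor(f['image'],cv2.COLOR_RGB2GRAY)[155:220,215:292]
g=cv2.normalize(g,None,0,255,cv2.NORM_MINMAX);g=np.clip(g.astype(float)*1.5-30,0,255).astype(np.uint8)
cv2.imwrite('pics/z5.png',cv2.resize(g,None,fx=9,fy=9,interpolation=cv2.INTER_CUBIC))"
```

```text
(no output)
```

View pics/z5.png

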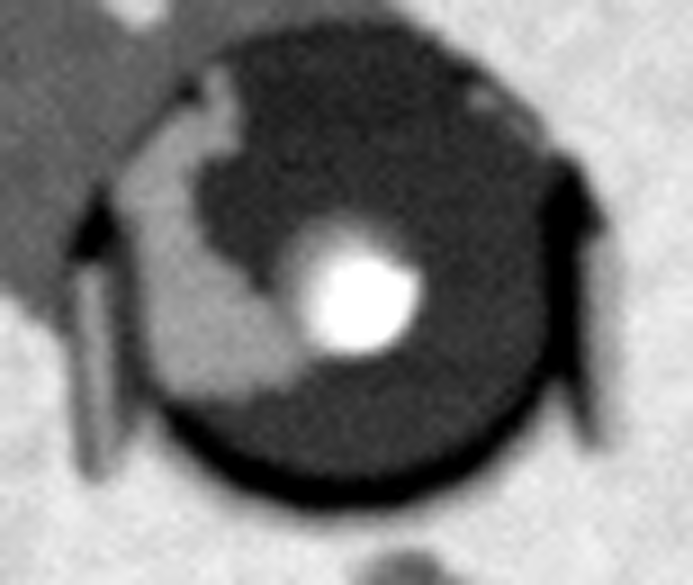

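```bash
python3 -c "
from fit import *
f=pickle.load(open('f5.pkl','rb'))
k=lambda u,v:(215+u/9-.44,155+v/9-.44)
P=unproj(f,[k(72,260),k(83,477),k(103,262),k(114,473),k(582,230),k(590,448),k(618,235),k(614,443)],0.048)
print(P[:,:2])
for i in (0,2,4,6): print(np.degrees(np.arctan2(*(P[i+1]-P[i])[1::-1])),np.linalg.norm(P[i+1]-P[i]))
print('ctr',P.mean(0), 'outer',np.linalg.norm((P[0]+P[1]-P[6]-P[7])/2),'inner',np.linalg.norm((P[2]+P[3]-P[4]-P[5])/2))
d=(P[6]+P[7]-P[0]-P[1])+(P[4]+P[5]-P[2]-P[3]); print('ydir yaw->',np.degrees(np.arctan2(d[1],d[0])))
print('bead',unproj(f,k(358,290),0.013))
c=P.mean(0)
draw(f,(c[0],c[1],0,168.5),(155,220,215,292),9,'ov5b.png')
"
```

```text
[[0.5595 0.0119]
 [0.5832 0.0067]
 [0.5605 0.015 ]
 [0.5836 0.0101]
 [0.5688 0.065 ]
 [0.5927 0.0609]
 [0.5703 0.0686]
 [0.5928 0.0636]]
-12.329159936550179 0.024264235784533964
-12.046269060112053 0.023587405361637344
-9.760904566606259 0.024249519075017118
-12.645136541055464 0.023094185669838004
ctr [0.5764 0.0377 0.048 ] outer 0.05769602080431367 inner 0.05117303906428918
ydir yaw-> 79.98623708269103
bead [[0.5787 0.0387 0.013 ]]
```

View pics/ov5b.png

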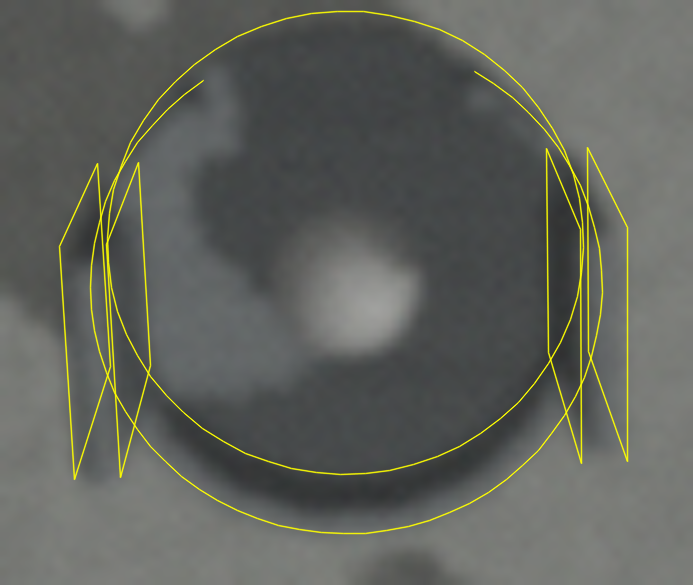

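```bash
python3 -c "
from h import *
plan([0.577,0.038,0.015],169)"
```

```text
t 9.5 pos [0.5753 0.0347 0.157 ] yaw 166.39504256312858 tilt [ 0.0001 -0.0001 -1.    ] j6 0.15210826337099428
shift tool units [-0.0015  0.0061  0.2367] len 0.14207278845128574 rows 4 per row [-0.0004  0.0015  0.0592]
turn units [-0.0001  0.     -0.0289] deg [-0.0047  0.0041 -2.605 ]
```

Request:
jog_arm(
  newtons=30,
  targets=[
    [-0.003, 0.003, 0.03, 0, 0, -0.027, 1],
    [0, 0, 0.06, 0, 0, 0, 1],
    [0, 0, 0.06, 0, 0, 0, 1],
    [0, 0, 0.05, 0, 0, 0, 1],
    [0, 0, 0.02, 0, 0, 0, 1],
    [0, 0, 0.012, 0, 0, 0, 1],
    [0, 0, 0, 0, 0, 0, 1],
    [0, 0, 0, 0, 0, 0, 1],
  ],
)

```text
time_s: 10.3
tcp_pos: [0.5785, 0.0368, 0.019]
tcp_rot: [0.097, 0.995, 0.0, 0.001]
ft_force: [0.1, 0.2, 1.1]
grip_width: 0.996
```

```bash
python3 -c "
from h import *
info()
f=cam('wrist');save(f,'w6.png')
info()
import pickle;pickle.dump(f,open('f6.pkl','wb'))
"
```

```text
t 10.3 pos [0.5785 0.0368 0.019 ] yaw 168.90095974412233 z [ 0.0019 -0.0002 -1.    ] F [0.0798 0.2276 1.0825] T [-0.0056  0.0168  0.0295] w 0.9961034685147255 j [-0.0812  0.4473 -0.2685  0.8531 -0.      0.1125]
t 10.35 pos [0.5785 0.0369 0.0191] yaw 168.9080385069809 z [ 0.0022 -0.0002 -1.    ] F [ 0.5501  0.4905 -0.117 ] T [-0.0079  0.0083 -0.0387] w 1.0018976158552542 j [-0.081   0.4471 -0.2685  0.853   0.      0.1126]
```

View pics/w6.png

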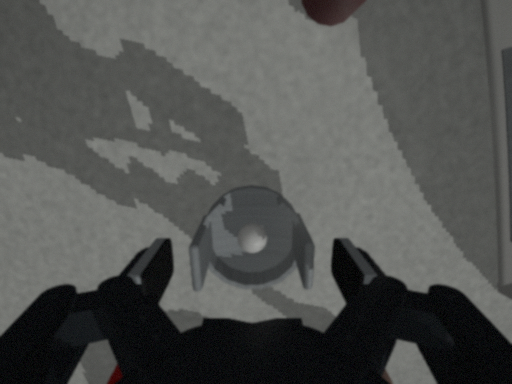

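```bash
python3 -c "
from fit import *
f=pickle.load(open('f6.pkl','rb'))
draw(f,(0.5775,0.0368,0,169),(170,305,170,335),4.6,'ov6.png')"
```

```text
(no output)
```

View pics/ov6.png

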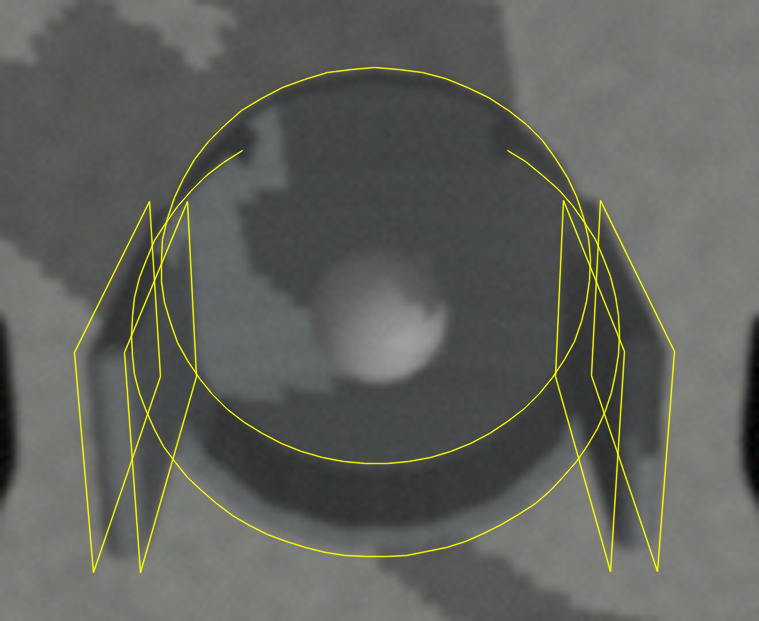

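Request:
jog_arm(
  newtons=30,
  targets=[
    [0, 0, 0.013, 0, 0, 0, 1],
    [0, 0, 0, 0, 0, 0, 0.7],
    [0, 0, 0, 0, 0, 0, 0.55],
    [0, 0, 0, 0, 0, 0, 0.5],
    [0, 0, 0, 0, 0, 0, 0.45],
    [0, 0, 0, 0, 0, 0, 0.4],
    [0, 0, 0, 0, 0, 0, 0.3],
  ],
)

```text
time_s: 11.05
tcp_pos: [0.5777, 0.0371, 0.0102]
tcp_rot: [0.097, 0.995, 0.0, 0.0]
ft_force: [-0.3, 0.0, 4.3]
grip_width: 0.701
```

Request:
jog_arm(
  newtons=30,
  targets=[
    [0, 0, 0, 0, 0, 0, 0.2],
    [0, 0, 0, 0, 0, 0, -1],
    [0, 0, 0, 0, 0, 0, -1],
    [0, 0, 0, 0, 0, 0, -1],
  ],
)

```text
time_s: 11.45
tcp_pos: [0.5778, 0.0371, 0.0102]
tcp_rot: [0.097, 0.995, -0.0, 0.0]
ft_force: [-1.3, 0.2, 5.7]
grip_width: 0.7
```

```bash
python3 -c "
from h import *
info()
f=cam('wrist');save(f,'w7.png')
info()
import pickle;pickle.dump(f,open('f7.pkl','wb'))
"
```

```text
t 11.45 pos [0.5778 0.0371 0.0102] yaw 168.9193879903737 z [ 0.0005 -0.0001 -1.    ] F [-1.3355  0.2308  5.6596] T [-0.0573  0.3058 -0.0273] w 0.6995654850589916 j [-0.0808  0.4564 -0.2797  0.8343 -0.      0.1126]
t 11.5 pos [0.5778 0.037  0.0102] yaw 168.9171293760561 z [ 0.0005 -0.     -1.    ] F [-0.6805  0.289   5.6025] T [-0.0116  0.3153  0.0671] w 0.6960303637909329 j [-0.0809  0.4564 -0.2796  0.8343 -0.      0.1126]
```

View pics/w7.png

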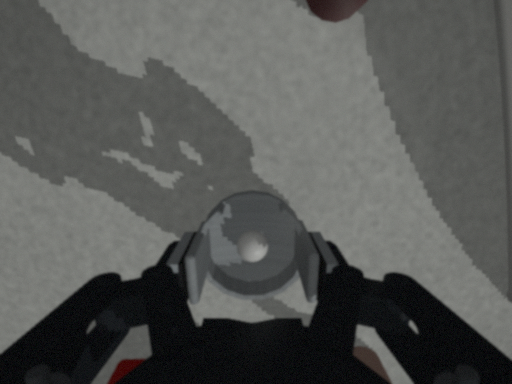

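Request:
jog_arm(
  targets=[
    [0, 0, -0.002, 0, 0, 0, -1],
    [0, 0, -0.004, 0, 0, 0, -1],
    [0, 0, -0.008, 0, 0, 0, -1],
    [0, 0, -0.011, 0, 0, 0, -1],
    [0, 0, -0.013, 0, 0, 0, -1],
    [0, 0, -0.014, 0, 0, 0, -1],
    [0, 0, -0.013, 0, 0, 0, -1],
    [0, 0, -0.009, 0, 0, 0, -1],
    [0, 0, -0.006, 0, 0, 0, -1],
    [0, 0, -0.003, 0, 0, 0, -1],
    [0, 0, 0, 0, 0, 0, -1],
  ],
)

```text
time_s: 12.6
tcp_pos: [0.5776, 0.0371, 0.0598]
tcp_rot: [0.097, 0.995, -0.0, 0.0]
ft_force: [0.1, -0.3, -1.2]
grip_width: 0.703
```

```bash
python3 -c "
from h import *
info()
f=cam('wrist');save(f,'w8.png')
info()
import pickle;pickle.dump(f,open('f8.pkl','wb'))
for c in ('wrist','top','scene'):
    if c!='wrist': g=cam(c);save(g,c+'8.png')
    for l in ('lamp_mouth','dish_middle'): print(c,l,[(np.round(x['position'],4).tolist(),round(float(x['p']),2)) for x in mark_of(l,c)[:2]])
"
```

```text
t 12.6 pos [0.5776 0.0371 0.0598] yaw 168.91774124506068 z [ 0.0001 -0.     -1.    ] F [ 0.0954 -0.3456 -1.1903] T [ 0.015  -0.0592 -0.0115] w 0.7026980022689575 j [-0.0808  0.4075 -0.214   0.9492 -0.      0.1126]
t 12.65 pos [0.5776 0.037  0.0596] yaw 168.91478248274768 z [-0.0002  0.     -1.    ] F [-0.199   0.4716 -2.307 ] T [-0.0404  0.0255  0.0564] w 0.7000888806980163 j [-0.0809  0.4077 -0.2143  0.949   0.      0.1126]
wrist lamp_mouth [([0.5607, 0.1911, 0.0504], 0.92)]
wrist dish_middle [([0.5766, 0.0338, 0.0586], 0.95), ([0.5757, 0.0356, 0.0514], 0.72)]
top lamp_mouth [([0.5544, 0.1905, 0.0523], 0.6)]
top dish_middle [([0.5762, 0.0321, 0.0617], 0.37), ([0.5509, 0.2807, 0.0011], 0.31)]
scene lamp_mouth [([0.5623, 0.1885, 0.0438], 0.82)]
scene dish_middle [([0.5756, 0.031, 0.0637], 0.73)]
```

View pics/w8.png

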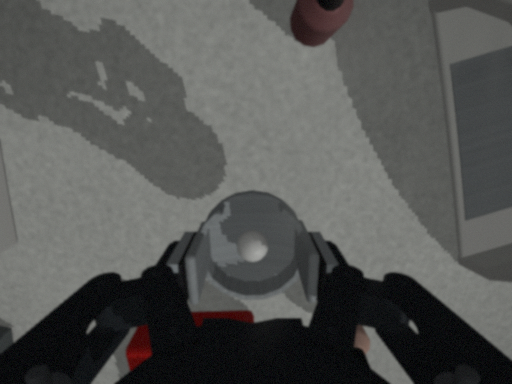

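Request:
jog_arm(
  targets=[
    [0, 0, 0, 0, 0, 0.008, -1],
    [0, 0, 0, 0, 0, 0.016, -1],
    [0, 0, 0, 0, 0, 0.026, -1],
    [0, 0, 0, 0, 0, 0.035, -1],
    [0, 0, 0, 0, 0, 0.04, -1],
    [0, 0, 0, 0, 0, 0.045, -1],
    [0, 0, 0, 0, 0, 0.045, -1],
    [0, 0, 0, 0, 0, 0.045, -1],
    [0, 0, 0, 0, 0, 0.045, -1],
    [0, 0, 0, 0, 0, 0.04, -1],
    [0, 0, 0, 0, 0, 0.03, -1],
    [0, 0, 0, 0, 0, 0.015, -1],
  ],
)

```text
time_s: 14.25
tcp_pos: [0.5777, 0.0371, 0.0597]
tcp_rot: [0.393, 0.919, 0.0, 0.0]
ft_force: [0.7, 0.2, -1.5]
grip_width: 0.698
```

```bash
python3 -c "
from h import *
info()
f=cam('wrist');save(f,'w9.png')
"
```

```text
t 14.25 pos [0.5777 0.0371 0.0597] yaw 133.66909223432108 z [ 0.  0. -1.] F [ 0.7028  0.1531 -1.5395] T [ 0.0217 -0.0483  0.0125] w 0.6976432759278316 j [-0.0809  0.4076 -0.2141  0.949   0.0001  0.7277]
```

View pics/w9.png

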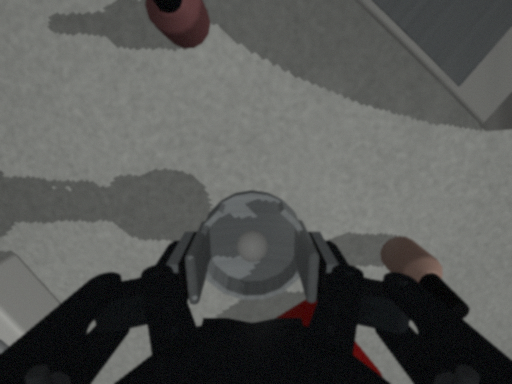

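Request:
jog_arm(
  targets=[
    [0, 0, 0, 0, 0, 0.01, -1],
    [0, 0, 0, 0, 0, 0.02, -1],
    [0, 0, 0, 0, 0, 0.035, -1],
    [0, 0, 0, 0, 0, 0.045, -1],
    [0, 0, 0, 0, 0, 0.05, -1],
    [0, 0, 0, 0, 0, 0.05, -1],
    [0, 0, 0, 0, 0, 0.05, -1],
    [0, 0, 0, 0, 0, 0.05, -1],
    [0, 0, 0, 0, 0, 0.045, -1],
    [0, 0, 0, 0, 0, 0.035, -1],
    [0, 0, 0, 0, 0, 0.018, -1],
    [0, 0, 0, 0, 0, 0.003, -1],
  ],
)

```text
time_s: 15.5
tcp_pos: [0.5776, 0.0371, 0.0597]
tcp_rot: [0.664, 0.748, -0.0, 0.0]
ft_force: [-0.7, -0.1, -2.3]
grip_width: 0.699
```

```bash
python3 -c "
from h import *
info()
f=cam('wrist');save(f,'w10.png')
for l in ('lamp_mouth','dish_middle','bead_center','lamp'): print(l,[(np.round(x['position'],4).tolist(),round(float(x['p']),2)) for x in mark_of(l,'wrist')[:2]])
import pickle;pickle.dump(f,open('f10.pkl','wb'))
g=cam('scene');save(g,'s10.png')
for l in ('lamp_mouth','dish_middle','bead_center','polish_a','knob_grip'): print(l,[(np.round(x['position'],4).tolist(),round(float(x['p']),2)) for x in mark_of(l,'scene')[:4]])
g=cam('top');save(g,'t10.png')
for l in ('lamp_mouth','dish_middle'): print(l,[(np.round(x['position'],4).tolist(),round(float(x['p']),2)) for x in mark_of(l,'top')[:4]])
"
```

```text
t 15.5 pos [0.5776 0.0371 0.0597] yaw 96.82202309380405 z [-0. -0. -1.] F [-0.7137 -0.0978 -2.2792] T [ 0.0002 -0.0058  0.0045] w 0.6987416648470637 j [-0.0809  0.4076 -0.2141  0.9491 -0.      1.3709]
lamp_mouth []
dish_middle [([0.579, 0.0347, 0.0613], 0.58)]
bead_center [([0.5797, 0.0361, 0.0599], 0.65)]
lamp []
lamp_mouth [([0.5608, 0.1886, 0.0473], 0.82)]
dish_middle [([0.5743, 0.0322, 0.0633], 0.77)]
bead_center [([0.5754, 0.0314, 0.0634], 0.7), ([0.5778, 0.0328, 0.0629], 0.39)]
polish_a [([0.6474, -0.2596, 0.0005], 0.67), ([0.6938, 0.0936, 0.0002], 0.65), ([0.3839, -0.0707, 0.0021], 0.52), ([0.4551, 0.1042, -0.0017], 0.46)]
knob_grip [([0.7177, -0.0382, 0.084], 0.72), ([0.4296, -0.62, 0.0824], 0.57), ([0.2505, -0.4144, 0.0841], 0.47), ([0.4956, -0.197, 0.0851], 0.43)]
lamp_mouth [([0.5544, 0.192, 0.0526], 0.98)]
dish_middle [([0.5752, 0.0305, 0.0649], 0.47)]
```

View pics/w10.png

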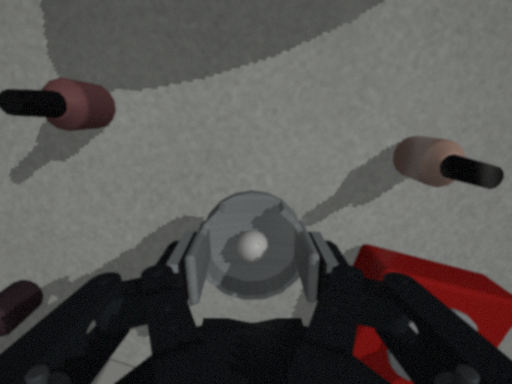

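View pics/s10.png

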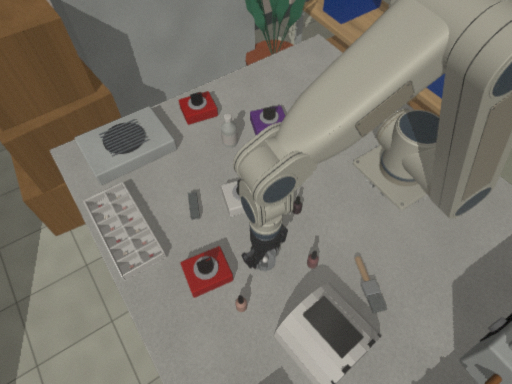

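Request:
jog_arm(
  targets=[
    [0, 0, 0, 0, 0, 0, -1],
    [0, 0, 0, 0, 0, 0, -1],
    [0, 0, 0, 0, 0, 0, -1],
    [0, 0, 0, 0, 0, 0, -1],
    [0, 0, 0, 0, 0, 0, -1],
  ],
)

```text
time_s: 16.7
tcp_pos: [0.5777, 0.0371, 0.0597]
tcp_rot: [0.664, 0.748, 0.0, 0.0]
ft_force: [-0.4, 0.6, -0.7]
grip_width: 0.698
```

```bash
python3 -c "
from h import *
info()
f=cam('wrist');save(f,'w11.png')
import pickle
a=pickle.load(open('f10.pkl','rb'))['image'].astype(int)
print('image change in dish',np.abs(f['image'].astype(int)-a)[190:295,205:300].mean())
print(finish_job())
"
```

```text
t 16.7 pos [0.5777 0.0371 0.0597] yaw 96.82841222886384 z [ 0.0001 -0.     -1.    ] F [-0.404   0.6119 -0.6971] T [ 0.017  -0.0083 -0.0577] w 0.698344763520157 j [-0.0809  0.4076 -0.2141  0.9491 -0.      1.3708]
image change in dish 1.6181787802840435
the job is handed in; nothing more can be done
None
```

The lamp's click knob is on, and the dish is held over its old place with its gap facing the lamp's mouth. I handed the job in at 16.7 s.

**Knob:** I gripped the bar, turned it 65° clockwise past the click and let go. The wrist picture afterwards showed it had turned about 68.4° (1.19 rad), so it is at its stop. The arm hid the knob in the later pictures, so I could not check it again at the end.

**Dish:** I gripped it by both ears, lifted it 5 cm and turned it 72° clockwise. In the last wrist pictures the bead lay still in the middle and the tool was level. The networks put the dish's underside about 5 cm above the table.

**Gap direction:** The gap faces 96.8°. The direction to the mouth came out between 95.2° and 97.4° depending on the camera, so the gap is within about 2° of it.

**Bystanders:** The networks still found the three polish bottles where they started, within their usual error. I did not compare the other bystanders one by one.

**Disagreements:** Sizes measured in the wrist camera came out about 4–5 % small throughout. The networks also differed by a few millimetres on where the dish and the mouth are.

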